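# Set the clamp screw of the bayonet socket

### The job

The limestone sample block is in the way of the clamp screw on the brass bayonet socket: stand it upright on the black rubber mat and let go of it. Then turn the winged screw clockwise until it seats fully against the rod, and back it off a quarter turn so that the rod is free to turn. Finish still gripping the screw there with the fingers, and leave the carving tools, the mallet and the handpiece where they lie.

Things in the scene. Friction and masses are not known exactly. Their poses are not given: they have to be found in the camera images.
- block_center (a point): Grey limestone sample block, 45 mm (its x) by 60 mm (its y) by 80 mm tall, loose, about 0.5 kg (0.35 to 0.65), standing on the bench beside the socket with its 60 mm side pointing towards the screw and only 4 to 13 mm from the circle that the wing sweeps, so that a finger has no room there. The point is the block's centre, 40 mm above its underside; z is its upright axis.
- mat_top (a point): Black rubber mat, 140 by 140 mm, 6 mm thick, fixed on the bench to the left or the right of the socket. The point is the centre of its top face; x and y run along its sides.
- screw_grip (a point): Steel wing screw standing upright on top of the brass socket. The wing is a flat upright plate 54 mm long (along this point's x), 12 mm thick (along its y), from 44 to 68 mm above the bench, with two round ears and a red dot on the ear at +x. The point lies on the screw's vertical axis, 58 mm above the bench, at the height to grip it by its flat faces; a round foot, 20 mm across, is below the wing, and the top of the brass body is 34 mm above the bench.
- screw (a joint): Angle of the wing screw, rad. It grows when the screw turns clockwise seen from above, from 0 to 3.0, where it seats against a firm stop. It starts 0.6 to 1.4 rad short of the stop, does not rise or sink visibly, turns with a steady friction of about 0.08 N m, and stays where it is left.
- socket: Brass bayonet socket fixed on the bench: steel foot plate 110 by 60 by 6 mm, brass body 60 (x) by 36 (y) mm, 34 mm high, a collar and a short steel rod sticking out level along +x to 90 mm from the origin. The origin is on the bench under the screw's axis. The limestone block stands on its +y side.
- handpiece: Aluminium pneumatic handpiece, 150 mm long along x, 32 mm thick, loose, lying on the bench on the socket's -y side, its centre line about 80 mm from the screw's axis. The origin is the middle of its underside. Leave alone.
- mallet: Beech carving mallet, loose, lying on the far side of the bench: round head 105 mm long (+y) and 84 mm thick, handle 126 mm long (-y). The origin is on the bench under the joint of head and handle. Leave alone.
- point_tool: Steel point tool, 177 mm long along x, 14 mm thick, loose, lying on the pale wooden board (210 by 120 by 12 mm, on the side of the bench where the mat is not). The origin is under its shaft's middle. Leave alone.
- claw_tool: Steel claw tool with four worn teeth, 175 mm long along x, 14 mm thick, 30 mm wide at the teeth, loose, lying on the same wooden board. The origin is under its middle. Leave alone.

How it is judged:
On the way, in this order (a step that is already met when the one before it is completed fails the run):
1. the block stands upright on the mat, released (x of block_center in the frame of mat_top between -0.055 and 0.055 m and y of block_center in the frame of mat_top between -0.055 and 0.055 m and z of block_center in the frame of mat_top below 0.045 m and angle between block_center's own z axis and vertical below 0.1 rad and linear speed of block below 0.03 m/s and contact force between each of the arm, the fingers and block below 0.1 N), for 0.2 s.
2. the screw is turned clockwise until it seats (within 0.09 rad of the stop) (value of joint screw above 2.91 rad), for 0.1 s.
At the end, for the whole second after the job is handed in: Screw seated, then backed off a quarter turn (joint 1.13 to 1.73), at rest and still gripped (contact over 2 N, grasp point within 30 mm of the grip point); block upright, at rest and untouched on the mat, its centre within 55 mm of the mat's middle along each side (all of step 1 and value of joint screw between 1.13 and 1.73 rad and velocity of joint screw between -0.1 and 0.1 rad/s and contact force between the fingers and screw above 2 N and distance between the grasp point and screw_grip below 0.03 m); the arm keeps its last pose, push and grip.
It fails at once if handpiece moved more than 25 mm (distance of handpiece from where it was at the start of the episode above 0.025 m).
It fails at once if mallet moved more than 25 mm (distance of mallet from where it was at the start of the episode above 0.025 m).
It fails at once if point tool moved more than 25 mm (distance of point_tool from where it was at the start of the episode above 0.025 m).
It fails at once if claw tool moved more than 25 mm (distance of claw_tool from where it was at the start of the episode above 0.025 m).
It also fails if it takes over 72 s, if anything falls off the work surface, if the arm or the gripper's body presses on something with over 40 N, if the wrist force passes 120 N, or if a joint passes its speed limit or range.

### The arm

A 7-joint arm with a two-finger parallel gripper is mounted at the origin on the work surface. World frame = base frame: x ahead of the robot, y to its left, z up, the work surface at z = 0. Lengths are in m, angles in rad, forces in N, time in s.
With the tool pointing down it reaches from about 0.425 to 0.875 m from the base axis. Payload 8.4 kg.
Tool frame: the origin (TCP) lies between the finger pads; the fingertips stand 22 mm ahead of it and the grasp point (between the pads) lies 3 mm ahead of it; z points along the fingers, y is the line along which they close (so a half turn about z gives the same grasp; the last joint's range is limited). The gripper opens to 87 mm and grips with 3 to 60 N. Pads are 19 mm wide; open, the fingers measure 117 mm over their backs; the gripper's body (75 mm by 190 mm) begins 51 mm behind the grasp point.
Start: joints at [-1.281, 0.333, 0.04, 1.465, -0.013, 1.343, -0.059], TCP at [0.246, 0.601, 0.208] pointing down, gripper open.
Joint ranges: [-2.58, 2.58], [-0.38, 2.09], [-1.3, 1.39], [0.25, 2.4], [-1.5, 4.64], [0.08, 2.09], [-2.65, 2.65]. Speed limits (rad/s): [2.22, 2.22, 2.79, 2.79, 3.14, 3.14, 3.14].

### API

Orientations are given as a unit quaternion [w, x, y, z].
In Python, from workcell import robot, hand, sense, snapshot, camera_model, recognise, masks_of gives the robot as it stands. Calls block until the motion is done:
- robot.move_pose(position, orientation): joint-space move of the TCP to a pose.
- robot.move_linear(position, frame=None, feed=0.15): straight line of the TCP; frame=None keeps the orientation; feed is the mean speed in m/s.
- robot.set_joints(angles): joint-space move.
- hand.open_gripper() and hand.clamp(grasp_force=None): open the fingers fully, or close them until they stop; grasp_force is the grip in N (None keeps the last).
- robot.sleep(seconds).
- robot.solve_ik(position, orientation): joint angles nearest the present ones, or None.
- sense(): the state.
- snapshot(name): name is "side" or "top" or "wrist"; returns the picture (420x560x3 uint8, red, green, blue); there is no depth.
- camera_model(name): a dict with "K" (3x3 intrinsics, pixels), "world_from_camera" (4x4, takes a point from camera to world coordinates). Camera axes: x right, y down, z forward; pixel columns grow to the right and rows downward; lengths in m; the calibration is good to about 2 mm. A picture is of the moment at which its call begins: read the wrist's pose just before it. camera_model takes no time and is no camera call; for the wrist camera it gives the pose at the moment of the call.
A pose or a line that the arm cannot do raises robot.PlanningError and nothing moves.
- robot.job_done(): hands the job in; it is judged then, once.
Trained networks look in the newest picture that a camera, given by its name, has taken for a name from the list of things; names that differ only in an ending like _2 or _b are one class to them, and where a whole thing is asked for, a point or a joint stands for the part that bears it (a point fixed in the world has none). Each returns a list of dicts, best first, with "confidence" (0 to 1); they miss things now and then, are a little off and sometimes report something else, mostly with a low value. They report only what shows in the picture. A call takes as long as a camera call.
- recognise(camera, label): "position" ([column, row] in pixels, amid what is visible of it).
- masks_of(camera, label): "mask" (420x560 bool, what is visible of it) and "position" ([column, row] in pixels, amid what is visible of it).
The state is a dict: "t": time; "joint_pos": joint angles; "joint_vel": joint speeds; "tau": joint torques, N m; "tool_pos": TCP position; "tcp_rot": TCP orientation; "wrist_force": force on the tool from outside, world axes, zero at the start; "wrist_torque": the same for the moment, N m; "width": finger opening in m; "finger_force": force on a finger pad.
Only numpy, scipy, OpenCV 4.12 (cv2) and the standard library are available. Lean on these libraries where they do the work, as an engineer would, in place of code of your own. Each camera call takes 0.05 s, during which the arm holds its last target. There are 200 camera calls.

## Working session

There is one attempt and no reset: what is moved stays moved. The work goes in short steps, each a Python script; the robot and the scene stay as the last script left them, time stands still between calls to the robot, and variables do not carry over. Pictures are saved under pics/ and viewed, at most 10 in all, crops included, and the job is handed in when it is done.

```bash
mkdir -p pics; cat > h.py <<'E'
import numpy as np, cv2
from workcell import robot, hand, sense, snapshot, camera_model, recognise, masks_of
def pix2w(cam,uv,z,M=None):
    m=M or camera_model(cam);T=np.array(m["world_from_camera"]);K=np.array(m["K"])
    d=T[:3,:3]@np.linalg.solve(K,[uv[0],uv[1],1.]);o=T[:3,3]
    return o+d*(z-o[2])/d[2]
def w2pix(cam,p):
    m=camera_model(cam);T=np.linalg.inv(np.array(m["world_from_camera"]))
    q=np.array(m["K"])@(T[:3,:3]@np.array(p)+T[:3,3]);return q[:2]/q[2]
def save(n,im): cv2.imwrite("pics/"+n+".png",np.asarray(im)[:,:,::-1])
def down(yaw): # tool z down, tool y axis along world direction yaw
    y=np.array([np.cos(yaw),np.sin(yaw),0]);z=np.array([0,0,-1.]);x=np.cross(y,z)
    from scipy.spatial.transform import Rotation as R
    q=R.from_matrix(np.c_[x,y,z]).as_quat();return [q[3],q[0],q[1],q[2]]
E
python3 - <<'E'
from h import *
for c in ("top","side"):
    im=snapshot(c);save(c+"1",im)
    T=np.array(camera_model(c)["world_from_camera"]);print(c,T[:3,3].round(3),T[:3,2].round(2))
    for l,z in (("block_center",.08),("mat_top",.006),("screw_grip",.068),("socket",.034),("handpiece",.03)):
        for r in masks_of(c,l)[:2]:
            m=r["mask"].astype(np.uint8);rc=cv2.minAreaRect(cv2.findNonZero(m)) if m.any() else None
            print(c,l,round(r["confidence"],2),np.round(r["position"]),pix2w(c,r["position"],z).round(3),np.round(np.hstack([rc[0],rc[1],rc[2]])))
s=sense();print(s["t"],s["width"],s["tool_pos"],s["tcp_rot"])
E
```

```text
top [ 0.541 -0.     1.117] [ 0.07 -0.01 -1.  ]
top block_center 0.78 [252. 238.] [0.531 0.058 0.08 ] [252. 238.  24.  17.   4.]
top mat_top 0.81 [159. 240.] [0.532 0.318 0.006] [158. 239.  51.  52.  82.]
top screw_grip 0.41 [279. 239.] [ 0.529 -0.01   0.068] [278. 238.  20.   7.  39.]
top handpiece 0.86 [308. 235.] [ 0.537 -0.088  0.03 ] [308. 232.  55.  11.  90.]
side [ 0.539 -0.928  0.769] [ 0.09  0.79 -0.6 ]
side block_center 0.69 [220. 199.] [0.53  0.036 0.08 ] [222. 204.  37.  23.  90.]
side mat_top 0.8 [224. 162.] [0.548 0.311 0.006] [222. 161.  29.  56.  82.]
side screw_grip 0.65 [222. 218.] [ 0.532 -0.017  0.068] [224. 221.  13.  21.  45.]
side socket 0.56 [227. 234.] [ 0.54  -0.03   0.034] [232. 229.  38.  64.  87.]
side handpiece 0.6 [225. 257.] [ 0.532 -0.098  0.03 ] [232. 258.  18.  71.  88.]
0.6 0.08712518270699728 [0.24641933 0.60144591 0.2076887 ] [9.91694045e-06 1.93196245e-01 9.81160135e-01 2.85056332e-06]
```

```bash
python3 - <<'E'
import cv2
a=cv2.imread("pics/top1.png")[170:310,110:380];b=cv2.imread("pics/side1.png")[130:290,140:340]
a=cv2.resize(a,(800,415),interpolation=2);cv2.imwrite("pics/top1c.png",a)
E
```

```text
(no output)
```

View pics/top1c.png

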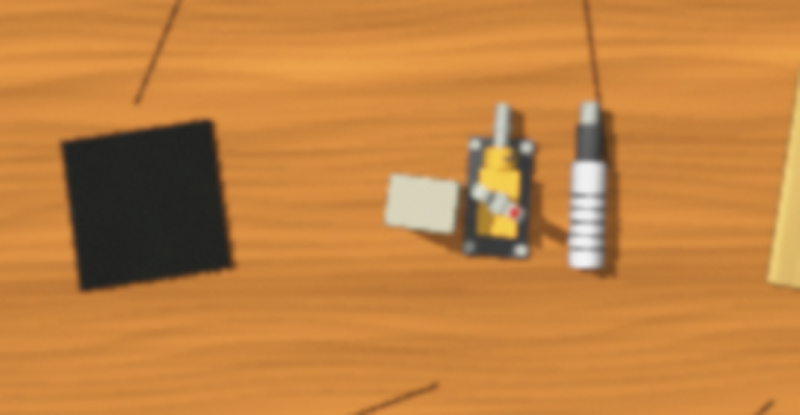

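View pics/side1.png

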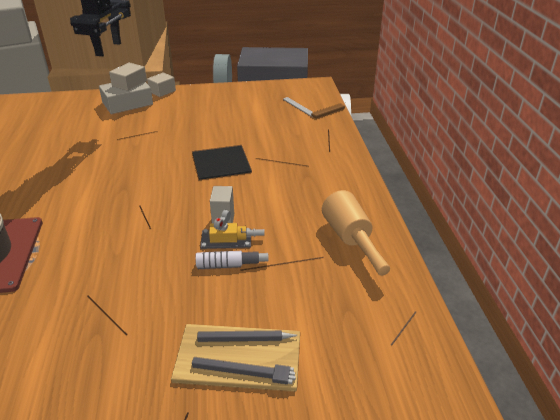

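The side view shows the block at about (222,203), just behind the screw, with the mat at (222,161). In the top crop the red dot is at about (515,212) and the other ear at (480,190), so the wing yaw is about -122°. The block is at about (422,205), yawed about -7°. Next I'll go above the block and look with the wrist camera.

```bash
python3 - <<'E'
from h import *
q=down(np.radians(-7));cands=[down(np.radians(-7)),down(np.radians(173))]
for q in cands:
    print(robot.solve_ik([.53,.05,.26],q))
# choose the one whose last joint is nearer to centre
sols=[(abs(np.array(robot.solve_ik([.53,.05,.26],q))[6]),i) for i,q in enumerate(cands) if robot.solve_ik([.53,.05,.26],q) is not None]
q=cands[min(sols)[1]];robot.move_pose([.53,.05,.26],q)
M=camera_model("wrist");im=snapshot("wrist");save("w1",im)
for l,z in (("block_center",.08),("screw_grip",.068),("socket",.034),("mat_top",.006)):
    for r in masks_of("wrist",l)[:2]:
        rc=cv2.minAreaRect(cv2.findNonZero(r["mask"].astype(np.uint8)))
        print(l,round(r["confidence"],2),np.round(r["position"]),pix2w("wrist",r["position"],z,M).round(4),[pix2w("wrist",p,z,M)[:2].round(3).tolist() for p in cv2.boxPoints(rc)])
s=sense();print(s["t"],s["tool_pos"],s["joint_pos"])
E
```

```text
[-0.80245839  0.05997006  0.66181465  1.69809752 -0.03740927  1.39628434
 -0.25719068]
None
block_center 0.92 [280. 177.] [0.5335 0.0628 0.08  ] [[0.505, 0.034], [0.518, 0.1], [0.562, 0.092], [0.551, 0.025]]
screw_grip 0.7 [285. 233.] [0.5318 0.0007 0.068 ] [[0.509, -0.02], [0.536, 0.026], [0.552, 0.016], [0.525, -0.03]]
socket 0.57 [288. 225.] [ 0.5357 -0.0019  0.034 ] [[0.489, 0.035], [0.62, 0.024], [0.618, -0.048], [0.481, -0.037]]
mat_top 0.79 [220.   2.] [0.4904 0.2465 0.006 ] [[0.477, 0.25], [0.516, 0.246], [0.515, 0.237], [0.476, 0.242]]
3.075 [0.52999586 0.05040383 0.25992269] [-0.80286539  0.06026925  0.66144581  1.69799481 -0.03738204  1.39631289
 -0.25716487]
```

View pics/w1.png

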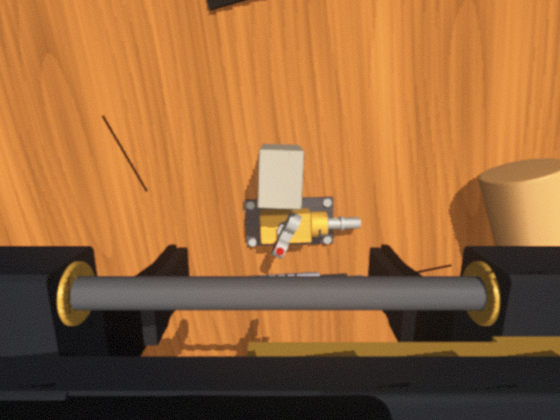

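The wrist picture shows the block's top face at columns 259–302 and rows 151–208, aligned with the image. The red dot is at (280,252), and the fingers will clear everything. Next I'll grasp, carry and place the block.

```bash
python3 - <<'E'
from h import *
q=down(np.radians(-8.5));x,y=.533,.062
robot.move_pose([x,y,.16],q)
robot.move_linear([x,y,.055],feed=.08)
hand.clamp(30);s=sense();print("w",s["width"],s["finger_force"],s["t"])
robot.move_linear([x,y,.18],feed=.1)
s=sense();print("lift",s["width"],s["wrist_force"])
robot.move_linear([.536,.316,.18],feed=.2)
robot.move_linear([.536,.316,.075],feed=.12)
robot.move_linear([.536,.316,.0615],feed=.03)
s=sense();print("down",s["wrist_force"],s["tool_pos"],s["width"])
hand.open_gripper();robot.move_linear([.536,.316,.19],feed=.12)
print(sense()["t"])
for c in("top","side"):
    im=snapshot(c);save(c+"2",im)
    for l,z in (("block_center",.086),("screw_grip",.068),("mat_top",.006)):
        for r in masks_of(c,l)[:1]:
            rc=cv2.minAreaRect(cv2.findNonZero(r["mask"].astype(np.uint8)))
            print(c,l,round(r["confidence"],2),pix2w(c,r["position"],z).round(4))
E
```

```text
w 0.04449266694497216 29.980579912662506 5.8
lift 0.04467353562079965 [ 0.13676262  0.77554175 -4.03532617]
down [ 0.22761291 -0.6985448  -4.45585735] [0.53593326 0.31594529 0.06132849] 0.04440538269919987
12.4333
top block_center 0.68 [0.5381 0.2977 0.086 ]
top screw_grip 0.66 [ 0.5304 -0.0086  0.068 ]
top mat_top 0.94 [0.5311 0.2865 0.006 ]
side block_center 0.64 [0.5351 0.2541 0.086 ]
side screw_grip 0.76 [ 0.5353 -0.0229  0.068 ]
side mat_top 0.96 [0.5506 0.2953 0.006 ]
```

```bash
python3 - <<'E'
from h import *
robot.move_pose([.53,-.03,.2],down(np.radians(-8)))
M=camera_model("wrist");im=snapshot("wrist");save("w2",im)
T=np.array(M["world_from_camera"]);print(T[:3,3],T[:3,2])
for r in masks_of("wrist","screw_grip")[:2]:
    m=r["mask"].astype(np.uint8);rc=cv2.minAreaRect(cv2.findNonZero(m))
    print(r["confidence"],r["position"],pix2w("wrist",r["position"],.06,M),[pix2w("wrist",p,.065,M)[:2].round(4).tolist() for p in cv2.boxPoints(rc)],cv2.boxPoints(rc).round())
for c in("top","side"):
    im=snapshot(c);save(c+"3",im)
    for l,z in (("block_center",.086),("mat_top",.006)):
        for r in masks_of(c,l)[:1]: print(c,l,round(r["confidence"],2),pix2w(c,r["position"],z).round(4))
w=cv2.imread("pics/w2.png")
t=cv2.resize(cv2.imread("pics/top3.png")[190:290,120:260],(420,300),interpolation=2);s=cv2.resize(cv2.imread("pics/side3.png")[130:230,150:290],(380,300)[:2],interpolation=2)
cv2.imwrite("pics/v3.png",np.hstack([t,s]))
print(sense()["t"])
E
```

```text
[0.54018437 0.04108476 0.37740832] [-0.03490925 -0.25301714 -0.96683177]
0.87 [275.8, 171.7] [ 0.53169576 -0.00483252  0.06      ] [[0.509, -0.0204], [0.5388, 0.0225], [0.5537, 0.0124], [0.5243, -0.0312]] [[253. 193.]
 [280. 140.]
 [298. 149.]
 [272. 203.]]
top block_center 0.66 [0.5399 0.2977 0.086 ]
top mat_top 0.63 [0.5571 0.3147 0.006 ]
side block_center 0.94 [0.537  0.2518 0.086 ]
side mat_top 0.68 [0.5377 0.2974 0.006 ]
14.5333
```

View pics/w2.png

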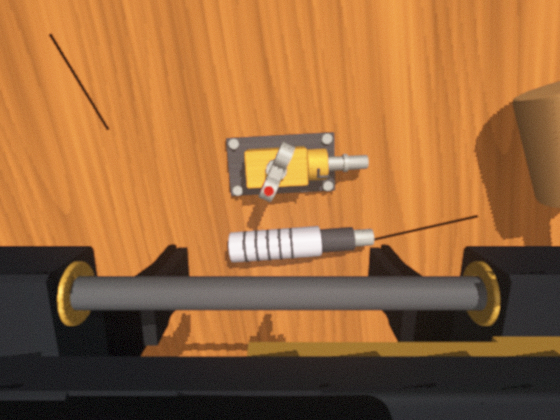

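View pics/v3.png

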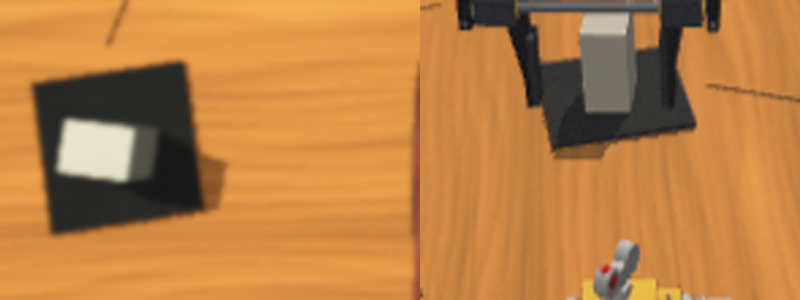

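The block stands upright on the mat: its top is at about (97,150) in the left half of the crop, with the mat at (125,148). In the wrist view the red dot is at (268,191) and the far ear at (287,150). The foot plate's bolts are at (233,144), (327,139), (328,186) and (237,190). Next I'll grip the wing.

```bash
python3 - <<'E'
from h import *
M=camera_model("wrist")
b=np.array([pix2w("wrist",p,.008,M)[:2] for p in ((233,144),(327,139),(328,186),(237,190))])
print(b.round(4).tolist(),b.mean(0),"sockyaw",np.degrees(np.arctan2(*(b[1]-b[0])[::-1])),np.degrees(np.arctan2(*(b[2]-b[3])[::-1])))
e=[pix2w("wrist",p,.06,M)[:2] for p in((268,191),(287,150))];print(e)
c=(b.mean(0)+np.array([.5315,-.0045]))/2;print("c",c)
yaw=np.radians(-34)
for dy in(-110,-90,-60,-30,0,30):
    s=robot.solve_ik([*c,.064],down(yaw+np.radians(dy)));print(dy,None if s is None else np.round(s,2))
robot.move_pose([*c,.13],down(yaw))
robot.move_linear([*c,.064],feed=.08)
print(sense()["wrist_force"])
hand.clamp(25)
s=sense();print(s["t"],s["width"],s["finger_force"],s["wrist_force"],s["wrist_torque"],s["tool_pos"])
E
```

```text
[[0.4911, 0.02], [0.5856, 0.0118], [0.5817, -0.0361], [0.4872, -0.0272]] [ 0.53641251 -0.00791784] sockyaw -4.949870941036807 -5.384680564087242
[array([ 0.52203713, -0.02255985]), array([0.54372459, 0.01115205])]
c [ 0.53395625 -0.00620892]
-110 [-0.91  0.34  0.99  1.95 -0.33  1.02 -2.28]
-90 [-0.87  0.33  0.94  1.95 -0.31  1.02 -1.96]
-60 [-0.82  0.3   0.87  1.95 -0.27  1.01 -1.46]
-30 [-0.77  0.29  0.81  1.95 -0.25  1.01 -0.96]
0 [-0.74  0.28  0.77  1.94 -0.23  1.01 -0.46]
30 [-0.71  0.27  0.74  1.94 -0.21  1.01  0.05]
[ 1.07434665  0.17737083 -0.01369735]
17.5333 0.0005103961944812453 0.0 [-0.09012805 -0.00016881  0.1650794 ] [-0.11034846  0.10801168  0.01805992] [ 0.53393844 -0.00620628  0.06400069]
```

The fingers closed on nothing, so I'll look.

```bash
python3 - <<'E'
from h import *
im=snapshot("wrist");save("w4",im);a=snapshot("side");save("s4",a)
im=cv2.imread("pics/w4.png");a=cv2.imread("pics/s4.png")
cv2.imwrite("pics/v4.png",np.hstack([cv2.resize(im[90:330,160:400],(400,400)),cv2.resize(a[150:290,150:290],(400,400),interpolation=2)]))
print(sense()["width"],sense()["tcp_rot"])
E
```

```text
0.00018600692735206174 [-1.63106019e-05  8.82940450e-01  4.69484995e-01 -1.71214545e-05]
```

View pics/v4.png

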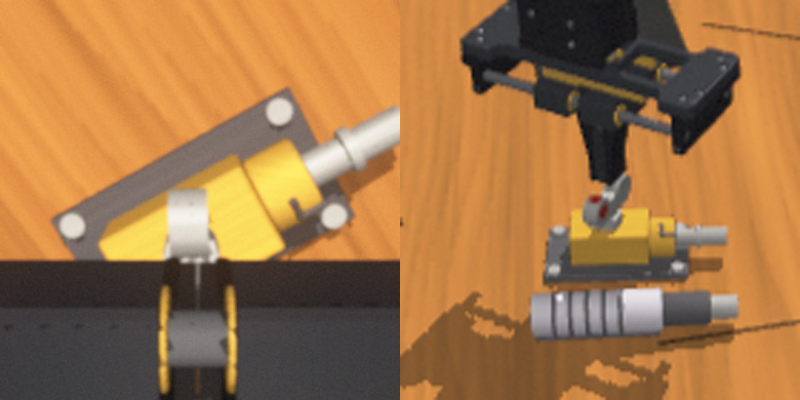

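```bash
python3 - <<'E'
from h import *
p=np.array(sense()["tool_pos"]);print(p, sense()["width"])
for n,z in(("tcp",.064),("tip",.042),("top",.068)):
    q=p.copy();q[2]=z;print(n,w2pix("side",q).round(1),w2pix("wrist",q).round(1))
a=cv2.imread("pics/s4.png");c=cv2.resize(a[170:250,170:290],(800,533),interpolation=2)
for z,col in((.064,(0,255,0)),(.042,(255,0,0))):
    q=p.copy();q[2]=z;u=(w2pix("side",q)+.5-[170,170])*800/120;cv2.circle(c,tuple(int(v) for v in u),5,col,2)
cv2.imwrite("pics/v5.png",c)
E
```

```text
[ 0.53395012 -0.00617673  0.06398667] 0.00018600692735206174
tcp [222.5 216.7] [278.1 255. ]
tip [223.1 224.7] [278.1 241. ]
top [222.4 215.2] [278.1 257.8]
```

View pics/v5.png

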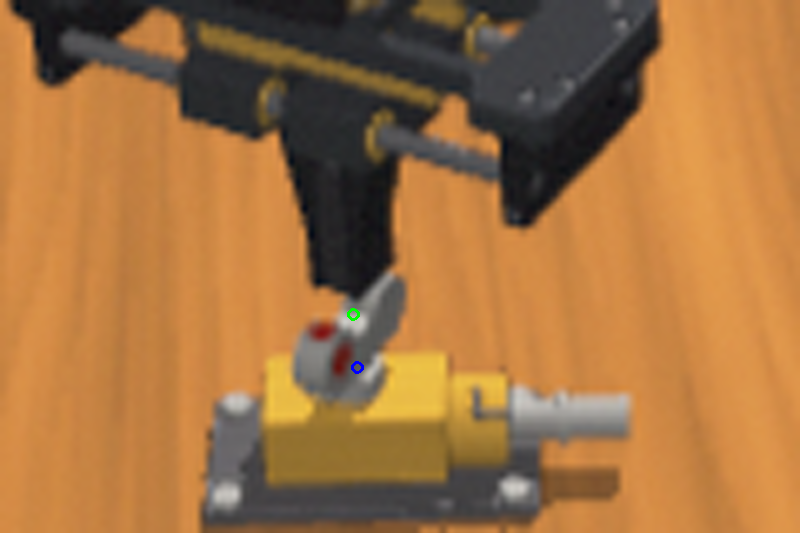

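```bash
python3 - <<'E'
from h import *
M=camera_model("wrist");T=np.array(M["world_from_camera"]);print(T[:3,3],T[:3,2])
a,b=[pix2w("wrist",p,.008,M) for p in((203.2,226.2),(328,156))];print(a,b,np.linalg.norm(a-b))
s=sense();print(s["t"],s["joint_pos"],s["tool_pos"],s["tcp_rot"],s["wrist_force"],s["width"])
im=snapshot("side");d=np.abs(im.astype(int)-cv2.imread("pics/s4.png")[:,:,::-1]);print(d.max())
E
```

```text
[0.57315123 0.05193021 0.24144061] [-0.14280239 -0.21199421 -0.96678122]
[0.49113196 0.02107868 0.008     ] [0.58621428 0.01394073 0.008     ] 0.09534987715650214
17.6333 [-0.73253133  0.27719132  0.7622974   1.94407074 -0.22560984  1.00628979
 -0.46084358] [ 0.53395012 -0.00617673  0.06398667] [-1.63106019e-05  8.82940450e-01  4.69484995e-01 -1.71214545e-05] [ 0.00235174  0.38134825 -0.38161483] 0.00018600692735206174
14
```

```bash
python3 - <<'E'
from h import *
from scipy.spatial.transform import Rotation as R
p=np.array([.2464,.6014,.2077]);q=[9.9e-06,.193196,.98116,0];Rm=R.from_quat([q[1],q[2],q[3],q[0]]).as_matrix()
img=cv2.imread("pics/side1.png")
c=cv2.resize(img[0:90,50:170],(800,600),interpolation=2)
for s in(-1,1):
  for dz,col in((.022,(0,0,255)),(0,(0,255,0)),(-.048,(255,0,0))):
    w=p+Rm@[0,s*.05,dz];u=w2pix("side",w);print(s,dz,u.round(1))
    u=(u+.5-[50,0])*800/120;cv2.circle(c,tuple(int(v) for v in u),5,col,2)
cv2.imwrite("pics/v6.png",c)
E
```

```text
-1 0.022 [101.4  68.5]
-1 0 [99.8 60.9]
-1 -0.048 [96.3 43.7]
1 0.022 [118.9  55.6]
1 0 [117.5  48.3]
1 -0.048 [114.5  31.7]
```

View pics/v6.png

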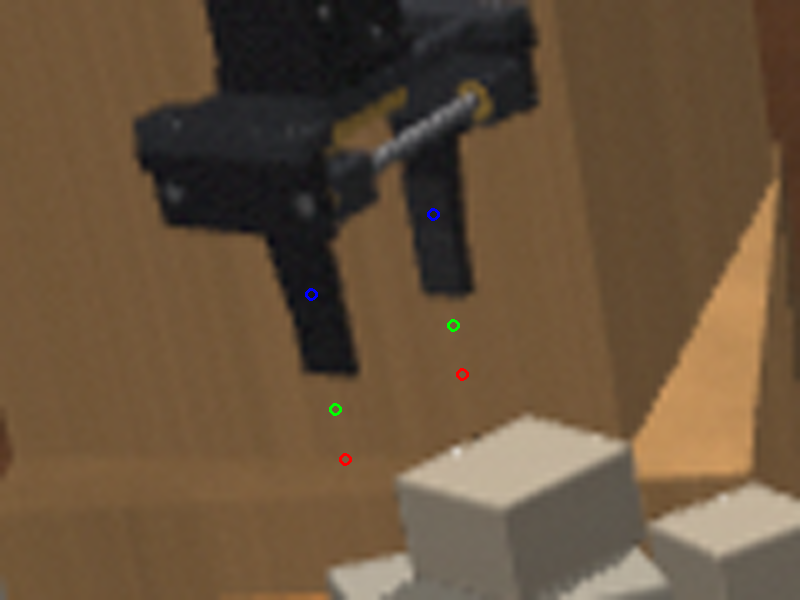

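The wrist pose checks out, but side-view projections put the real fingertips about 34 mm short of the nominal ones (red marks at (345,459) and (462,374), tips at (330,372) and (447,293)). The wing is also about 2.7 mm off to the left. I'll raise, open, and go down about 29 mm lower, watching the force.

```bash
python3 - <<'E'
from h import *
c=[.5318,-.0047];q=down(np.radians(-34))
robot.move_linear([*c,.10],feed=.12)
hand.open_gripper()
for z in(.06,.048,.041,.036):
    robot.move_linear([*c,z],feed=.06);f=sense()["wrist_force"];print(z,f.round(1) if hasattr(f,"round") else f)
    if abs(f[2])>6: print("contact");break
else:
    hand.clamp(25)
s=sense();print(s["t"],s["width"],s["finger_force"],s["wrist_force"],s["wrist_torque"],s["tool_pos"])
E
```

```text
0.06 [ 0.3  0.2 -0.4]
0.048 [-0.3 -0.2  0.1]
0.041 [-0.3  0.2  0.2]
0.036 [-0.4 -0.2 -0.6]
22.525 0.012027787705261476 24.9992272783129 [ 1.83249792 -1.17306187 -3.16218025] [-0.38326887 -0.44935811  0.06829611] [ 0.53213284 -0.00493566  0.03603101]
```

```bash
python3 - <<'E'
from h import *
from scipy.spatial.transform import Rotation as R
import json
def yawnow(s):
    w,x,y,z=s["tcp_rot"];v=R.from_quat([x,y,z,w]).as_matrix()[:,1];return np.arctan2(v[1],v[0])
c=[.5321,-.0049,.036];y0=np.radians(-34)
for k in range(1,19):
    y=y0-.1*k
    robot.move_pose(c,down(y));s=sense()
    print(k,round(s["t"],2),round(np.degrees(yawnow(s)),1),np.degrees(y).round(1),"tz",round(s["wrist_torque"][2],3),"w",round(s["width"],4),np.round(s["wrist_force"],1))
    if abs(s["wrist_torque"][2])>.45 or s["width"]>.0135: break
json.dump(y,open("y.json","w"))
E
```

```text
1 22.77 -39.6 -39.7 tz -0.039 w 0.0121 [ 2.3 -0.5  0.3]
2 23.02 -45.2 -45.5 tz -0.091 w 0.0115 [ 1.7 -2.3 -2.3]
3 23.27 -50.9 -51.2 tz -0.025 w 0.0117 [ 4.2 -3.2 -3. ]
4 23.52 -56.7 -56.9 tz -0.045 w 0.0121 [ 4.6 -3.2 -3.7]
5 23.77 -62.4 -62.6 tz -0.087 w 0.0118 [ 4.7 -2.8 -3.9]
6 24.02 -68.1 -68.4 tz -0.078 w 0.0117 [ 4.1 -4.2 -3.7]
7 24.27 -73.9 -74.1 tz -0.086 w 0.0115 [ 4.8 -3.6 -4.4]
8 24.52 -79.6 -79.8 tz -0.075 w 0.012 [ 4.8 -3.8 -5.1]
9 24.77 -85.3 -85.6 tz -0.034 w 0.0119 [ 6.3 -4.6 -3.8]
10 25.02 -91.0 -91.3 tz 0.506 w 0.0121 [ 4.4 -4.3 -4.4]
```

The stop appeared after about 1.0 rad of travel. I'll press slightly further, hold, then back off.

```bash
python3 - <<'E'
from h import *
import json
c=[.5321,-.0049,.036];y=json.load(open("y.json"))
def pr(n):
    s=sense();print(n,round(s["t"],2),"tz",round(s["wrist_torque"][2],3),"w",round(s["width"],4),np.round(s["wrist_force"],1),round(s["finger_force"],1))
for d in(.04,.08):
    robot.move_pose(c,down(y-d));robot.sleep(.2);pr(d)
    if abs(sense()["wrist_torque"][2])>.9:break
robot.sleep(.2);snapshot("side")
y1=y+.02
for k in range(1,13):
    robot.move_pose(c,down(y1+k*(np.pi/2)/12))
    if k%3==0: pr(k)
robot.sleep(.3);pr("end")
im=snapshot("wrist");save("w7",im);b=snapshot("side");save("s7",b)
cv2.imwrite("pics/v7.png",np.hstack([cv2.resize(cv2.imread("pics/w7.png")[90:330,160:400],(400,400)),cv2.resize(cv2.imread("pics/s7.png")[130:270,150:290],(400,400),interpolation=2)]))
E
```

```text
0.04 25.48 tz 0.6 w 0.0128 [ 5.  -5.4 -3.1] 26.2
0.08 25.93 tz 0.753 w 0.0133 [ 5.  -5.4 -4.6] 27.8
3 26.98 tz 0.12 w 0.0116 [ 4.1 -5.  -3.1] 25.0
6 27.73 tz 0.117 w 0.0115 [ 2.6 -3.7 -2.2] 25.0
9 28.48 tz 0.088 w 0.0118 [ 0.8 -3.7  1.4] 25.0
12 29.23 tz 0.112 w 0.0116 [-3.3 -5.2  4.4] 25.0
end 29.53 tz 0.137 w 0.012 [-2.7 -4.8  4.6] 25.0
```

View pics/v7.png

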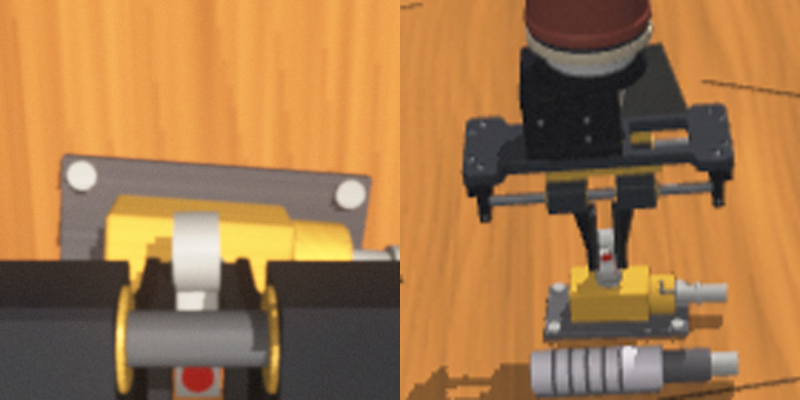

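The picture shows the wing still held between the fingers, with the red dot at (198,378) in the left half, turned back about a quarter turn. The socket and handpiece are undisturbed.

```bash
python3 -c "
from h import *
print(robot.job_done())"
```

```text
the job is handed in; nothing more can be done
None
```

The job is handed in, with no verdict shown: the block stands released on the mat, the screw was turned to its stop and backed off about a quarter turn, and the fingers still grip it; I did not re-check the block or tools at the end.

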